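# Turn a valve spindle end for end in a gauge fixture

## Robot

A 6-joint arm with a two-finger parallel gripper is mounted at the origin on the work surface. World frame = base frame: x ahead of the robot, y to its left, z up, the work surface at z = 0. Lengths are in mm, angles in rad, forces in N, time in s.
With the tool pointing down it reaches from about 275 to 1000 mm from the base axis. Payload 8.4 kg.
Tool frame: the origin (TCP) lies where the fingers leave the gripper's body, on its centre line; the fingertips stand 73 mm ahead of it and the grasp point (between the pads) lies 54 mm ahead of it (grip_point_offset is the distance from the TCP to the grasp point, in mm); z points along the fingers, y is the direction in which the jaws open and shut (so a half turn about z gives the same grasp; the last joint's range is limited). The gripper opens to 85 mm and grips with 20 to 120 N. Pads are 22 mm wide; open, the fingers measure 114 mm over their backs; the gripper's body (76 mm by 85 mm) begins 54 mm behind the grasp point. The pads swing forward as they close: fully open they stand 13 mm farther back than shut.
Start: joints at [1.23, 0.353, 1.633, -0, 1.155, -0.002], TCP at [207.721, 589.475, 303.881] pointing down, gripper open.
Joint ranges: [-2.63, 2.63], [-0.92, 2.1], [0.06, 2.66], [-1.3, 4.44], [0, 2.69], [-3.02, 3.02]. Speed limits (rad/s): [2.22, 2.22, 2.79, 3.14, 3.14, 3.14].

## Interface

Orientations are given as [roll, pitch, yaw] about the fixed x, y, z axes, in that order (R = Rz(yaw) Ry(pitch) Rx(roll)).
In Python, from rig import sense, grab_frame, sign_off, grip_point_offset gives the robot as it stands. The module is installed in compiled form; this text tells all that it offers.
- The arm moves only by the tool drive_tool, never from a script. Its argument "targets" is one flat list of numbers, 7 for each row, row after row: the shift along the tool's x, y, z in m, then the turn, a rotation vector about the tool's x, y, z in rad, then the opening, from 0 (shut) to 1 (fully open). In form: [tx, ty, tz, wx, wy, wz, grip, tx, ty, tz, wx, wy, wz, grip, ...]. A call has 1 to 12 rows; each row is the pose to reach, as a shift and turn from the pose commanded when the call began, along the tool's axes at that moment; what a row does not reach only later rows make up. A row lasts 1/12 s, in which the tool goes at most 41.7 mm and 7.16 degrees, less where a joint would pass 70% of its speed; a pose out of reach is approached as far as the arm can. A call with a gripper value outside its range is refused whole. The fingers move at their own pace and stop on an object; "force" is the grip in N (left out, the last holds). Time passes only in rows, so rows that repeat a pose let the fingers close. It gives the time, the measured TCP pose, the force and the opening at its end, in the units of the state.
- sense(): the state, without advancing time (a new reading comes with each control period).
- grab_frame(name): name is "scene" or "side" or "wrist"; returns a dict with "color" (420x560x3 uint8, blue, green, red), "vertical_fov" (degrees; the focal length in pixels is half the picture's height over the tangent of half this angle, whatever the lens; pixels are square), "cx", "cy" (the principal point, pixels), "world_from_camera" (4x4, takes a point from camera to world coordinates). Camera axes: x right, y down, z forward; pixel columns grow to the right and rows downward; lengths in mm; the calibration is good to about 2 mm. The wrist camera is an equidistant fisheye: a pixel r from the principal point sees the ray r / f radians off the axis. A picture is of the moment at which its call begins. There is no depth.
- sign_off(): hands the job in, once; it reports no verdict.
The state is a dict: "clock": time; "qpos": joint angles; "qvel": joint speeds; "joint_efforts": joint torques, N m; "eef_pos": TCP position; "tcp_rot": TCP orientation; "contact_force": force on the tool from outside, world axes, zero at the start; "wrist_torque": the same for the moment, N m; "opening": opening from 0.0 (shut) to 1.0 (fully open).
Only numpy, scipy, OpenCV 4.12 (cv2) and the standard library are available. Lean on these libraries where they do the work, as an engineer would, in place of code of your own. Each camera call takes 0.05 s, during which the arm holds its last target. There are 200 camera calls.

## Task

The valve spindle lies in the steel fixture with its disc end between the guide posts, but the other end has to be measured next. Lift it out, lay it in the two vees of the wooden rest and let go, then take it again by its disc half and lay it back in the two steel vees turned end for end: thin end between the posts towards the gauge, disc at the open end, centred on the vees as before. Set it down rather than drop it, do not knock the guide posts or the gauge, and leave everything else on the bench where it is.

Things in the scene. Friction and masses are not known exactly. Their poses are not given: they have to be found in the camera images.
- spindle_mid (a point): middle of the aluminium valve spindle, on its axis (half-way along, half-way up). The spindle is 200 mm long, about 0.18 kg, and lies level along its own x axis: a 20 mm round stem from x = -80 to +90 mm, a disc 36 mm across and 10 mm thick at the +x end (x = 90 to 100 mm), a thin journal 14 mm across and 20 mm long at the -x end (x = -100 to -80 mm). Its balance point lies about 15 mm from this point towards the disc. It may be rolled about its own x axis to any angle
- spindle: the same valve spindle as a whole; its origin and axes are those of spindle_mid
- spindle_disc (a point): centre of the spindle's disc, on its axis, 95 mm from spindle_mid along the spindle's +x
- nest_seat (a point): where the middle of the spindle belongs in the steel measuring fixture: on the axis of its two vees, 55 mm above the bench. Local x runs level along the vees towards the posts and the gauge, y is level across, z up
- nest: the fixed steel measuring fixture; its origin is on the bench 55 mm straight below nest_seat, same axes. Base plate 12 mm thick, from x = -115 to +175 mm and 110 mm wide; two 90 degree vees, each 14 mm thick along x, at x = -35 and +35 mm, 50 mm wide, their mouths about 34 mm wide; vee tops about 58 mm above the bench. The half with negative x is open for a gripper
- guides: what stands on the fixture and must not be knocked (origin and axes as nest): four steel posts 14 mm across, tops 130 mm above the bench, at x = 20 and 80 mm, y = +35 and -35 mm (56 mm clear between them, so the spindle goes in and out straight up and down but a gripper does not fit), and a dial gauge at x = 155 mm, 44 mm across and 125 mm high, whose 8 mm wide feeler at the spindle's height reaches to x = 125 mm
- rest_seat (a point): middle of the wooden rest, on the axis of its two vees, 55 mm above the bench; local x runs level along the vees, y across, z up. The spindle may lie in it either way round
- rest: the fixed wooden bench rest; origin on the bench 55 mm straight below rest_seat, same axes. Base 130 x 90 x 15 mm, vees of the same size and at the same places (x = -35 and +35 mm) as in the fixture, no posts
- strap: steel strap clamp 85 x 30 mm with a stud, lying near the measuring fixture; origin at its underside; not part of the job
- spanner: 150 mm spanner lying beside the wooden rest; origin at its underside; not part of the job
- oil: white plastic oil bottle, 64 mm across, 170 mm tall, standing near the right side; origin at its underside; not part of the job
- carton: cardboard carton 80 x 100 x 70 mm high, at the left side; origin at its underside; not part of the job
- spare_disc: bare steel valve disc 90 mm across, 35 mm high, at the far side; origin at its underside; not part of the job
- cup: steel cup 70 mm across, 90 mm high, near right; origin at its underside; not part of the job
- mallet: 220 mm hammer lying in front of the robot, to the left; origin at its underside; not part of the job
Things that resemble listed ones, but are neither listed nor needed, are in the scene too. Of the things that look like the spindle, the smaller one is meant. Leave any yellow look-alike of the rest alone.

How it is judged:
By the outcome, as a careful person would: the job done as asked, in the order asked, and still so for the second after the job is handed in, with the robot touching nothing.
It also fails if it takes over 72 s, if anything falls off the work surface, if the arm or the gripper's body presses on something with over 40 N, if the wrist force passes 120 N, or if a joint passes its speed limit or range.

## Working session

There is one attempt and no reset: what is moved stays moved. The work goes in short steps, Python scripts to look and compute and a tool call to move; the robot and the scene stay as the last step left them, time stands still between calls to the robot, and variables do not carry over. Pictures are saved under pics/ and viewed, about 8 in all and at most 12, crops included, and the job is handed in when it is done.

Besides the shell and the picture viewer there is one more tool, called after "Emit:" by a JSON object that holds its "fn" and its "kwargs", one argument or row to a line. drive_tool: Moves the arm, as the interface text tells. Its arguments: {"type":"object","properties":{"targets":{"type":"array"},"force":{"type":"number"}},"required":["targets"]}

```bash
mkdir -p pics; cat > h.py <<'E'
import numpy as np, cv2
from rig import sense, grab_frame, sign_off, grip_point_offset
def load(n):
    d=np.load(f'pics/{n}.npz'); return {k:d[k] for k in d}
def snap(cam,n):
    f=grab_frame(cam); np.savez(f'pics/{n}.npz',**f); cv2.imwrite(f'pics/{n}.png',f['color']); return f
def ray(f,u,v,fish=False):
    h=f['color'].shape[0]; fl=h/2/np.tan(np.radians(f['vertical_fov'])/2)
    a=np.array([u-f['cx'],v-f['cy']],float)
    if fish:
        r=np.linalg.norm(a); t=r/fl; d=np.r_[a/max(r,1e-9)*np.sin(t),np.cos(t)]
    else: d=np.r_[a/fl,1]
    T=f['world_from_camera']; d=T[:3,:3]@d; return T[:3,3],d/np.linalg.norm(d)
def plane(f,u,v,z,fish=False):
    o,d=ray(f,u,v,fish); return o+d*(z-o[2])/d[2]
def proj(f,p):
    T=np.linalg.inv(f['world_from_camera']); c=T[:3,:3]@np.asarray(p,float)+T[:3,3]
    h=f['color'].shape[0]; fl=h/2/np.tan(np.radians(f['vertical_fov'])/2)
    return np.array([f['cx']+fl*c[0]/c[2],f['cy']+fl*c[1]/c[2]])
E
python3 - <<'E'
from h import *
s=sense(); print(s, grip_point_offset)
ims=[]
for c in('scene','side','wrist'):
    f=snap(c,c+'0'); print(c,f['vertical_fov'],f['cx'],f['cy'],np.round(f['world_from_camera'],3).tolist()); ims.append(f['color'])
E
```

```text
{'clock': 0.0, 'qpos': array([ 1.22961348e+00,  3.53634347e-01,  1.63412974e+00, -3.30108731e-05,
        1.15521062e+00, -2.37272051e-03]), 'qvel': array([-8.97639768e-04, -4.24746637e-05,  1.21883348e-03, -4.59515254e-04,
        1.17853786e-03, -9.30217146e-04]), 'joint_efforts': array([ 5.52278623e-03, -6.05254698e+01, -3.42068768e+01,  4.48422134e-04,
        9.42025246e-03, -5.60316482e-05]), 'eef_pos': array([207.59398065, 589.11787027, 303.17211804]), 'tcp_rot': array([-3.14021054e+00,  2.69032468e-05,  2.80279590e+00]), 'contact_force': array([-0.81844039, -0.78994007, -0.474977  ]), 'wrist_torque': array([-0.02649037,  0.02073367,  0.02124178]), 'opening': 0.9996404933009342} 53.900000000000006
scene 43.71737985917329 279.23282870121756 207.8979383359145 [[0.104, 0.769, -0.631, 1468.111], [0.994, -0.09, 0.055, -84.786], [-0.014, -0.633, -0.774, 1228.669], [0.0, 0.0, 0.0, 1.0]]
side 52.39087509924465 274.59706465118035 208.0622587761549 [[0.974, -0.137, 0.183, 288.774], [-0.228, -0.618, 0.753, -1062.989], [0.01, -0.774, -0.632, 953.47], [0.0, 0.0, 0.0, 1.0]]
wrist 65.70646984690485 281.79670564804326 216.00659622721653 [[0.332, 0.902, 0.274, 138.308], [0.943, -0.318, -0.097, 614.306], [-0.001, 0.291, -0.957, 373.447], [0.0, 0.0, 0.0, 1.0]]
```

View pics/scene0.png

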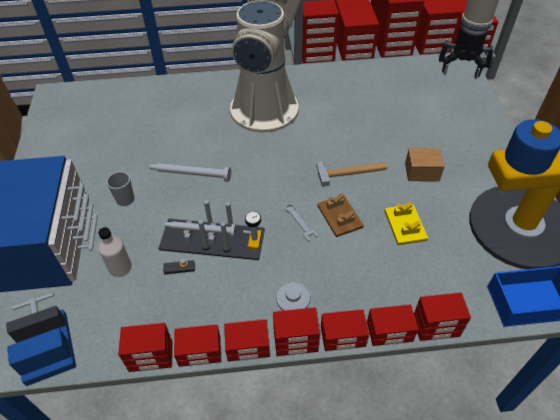

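View pics/side0.png

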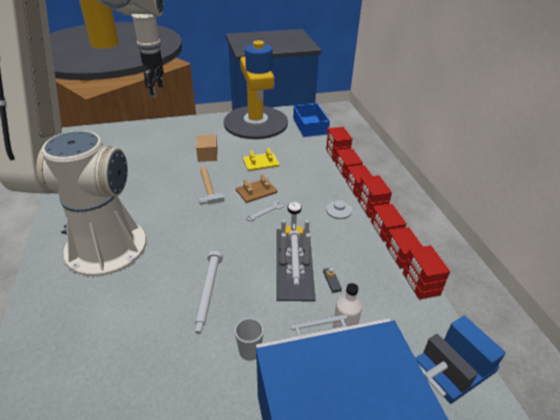

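Scene view: the fixture with the small spindle is at about (212,235), and its gauge at (253,218) points towards +y. The brown rest is at (340,213), and the yellow look-alike at (407,222) stays alone. There are two spindle-like things: the long one on the open bench at (190,170) and the smaller one in the fixture at (205,230). The smaller one, in the fixture, is meant. I'll confirm this in an enlarged crop.

```bash
python3 - <<'E'
from h import *
a=load('scene0')['color'];b=load('side0')['color']
A=cv2.resize(a[185:275,150:280],None,fx=4,fy=4,interpolation=cv2.INTER_CUBIC)[:300,:]
A=cv2.resize(a[190:265,150:280],(520,300),interpolation=cv2.INTER_CUBIC)
B=cv2.resize(a[185:245,305:375],(280,240),interpolation=cv2.INTER_CUBIC)
C=cv2.resize(b[195:305,262:332],(280,440),interpolation=cv2.INTER_CUBIC)
D=cv2.resize(b[170:205,228:288],(240,140),interpolation=cv2.INTER_CUBIC)
o=np.zeros((600,800,3),np.uint8); o[:300,:520]=A;o[300:540,:280]=B;o[:440,520:]=C;o[300:440,280:520]=D
cv2.imwrite('pics/crop1.png',o)
for f,r,name in((load('scene0'),(slice(190,265),slice(150,280)),'plate'),(load('side0'),(slice(215,305),slice(268,322)),'plate')):
    g=cv2.cvtColor(f['color'],cv2.COLOR_BGR2HSV)
    m=np.zeros(g.shape[:2],np.uint8); m[r]=(g[r][...,2]<75)*255
    cs=max(cv2.findContours(m,cv2.RETR_EXTERNAL,cv2.CHAIN_APPROX_NONE)[0],key=cv2.contourArea)
    h=cv2.convexHull(cs); q=cv2.approxPolyDP(h,4,True)[:,0]
    print(name,[(tuple(p),np.round(plane(f,*p,12)[:2]).tolist()) for p in q.tolist()])
for f,r in((load('scene0'),(slice(185,245),slice(305,375))),(load('side0'),(slice(170,205),slice(228,288)))):
    g=cv2.cvtColor(f['color'],cv2.COLOR_BGR2HSV)
    m=np.zeros(g.shape[:2],np.uint8); m[r]=((g[r][...,0]<20)&(g[r][...,1]>90))*255
    cs=max(cv2.findContours(m,cv2.RETR_EXTERNAL,cv2.CHAIN_APPROX_NONE)[0],key=cv2.contourArea)
    q=cv2.approxPolyDP(cv2.convexHull(cs),2.5,True)[:,0]
    print('rest',[(tuple(p),np.round(plane(f,*p,15)[:2]).tolist(),np.round(plane(f,*p,0)[:2]).tolist()) for p in q.tolist()])
E
```

```text
plate [((159, 246), [575.0, -352.0]), ((166, 227), [509.0, -335.0]), ((207, 204), [435.0, -214.0]), ((260, 218), [507.0, -58.0]), ((263, 228), [545.0, -53.0]), ((258, 259), [651.0, -76.0])]
plate [((314, 300), [576.0, -357.0]), ((277, 299), [477.0, -331.0])]
rest [((341, 194), [445.0, 195.0], [433.0, 199.0]), ((362, 227), [577.0, 233.0], [566.0, 237.0]), ((336, 236), [600.0, 153.0], [590.0, 156.0]), ((318, 203), [472.0, 120.0], [460.0, 123.0])]
rest [((276, 190), [589.0, 155.0], [594.0, 174.0]), ((246, 201), [470.0, 114.0], [473.0, 133.0]), ((236, 188), [448.0, 198.0], [451.0, 218.0]), ((245, 180), [490.0, 241.0], [493.0, 262.0]), ((263, 175), [563.0, 259.0], [567.0, 280.0])]
```

View pics/crop1.png

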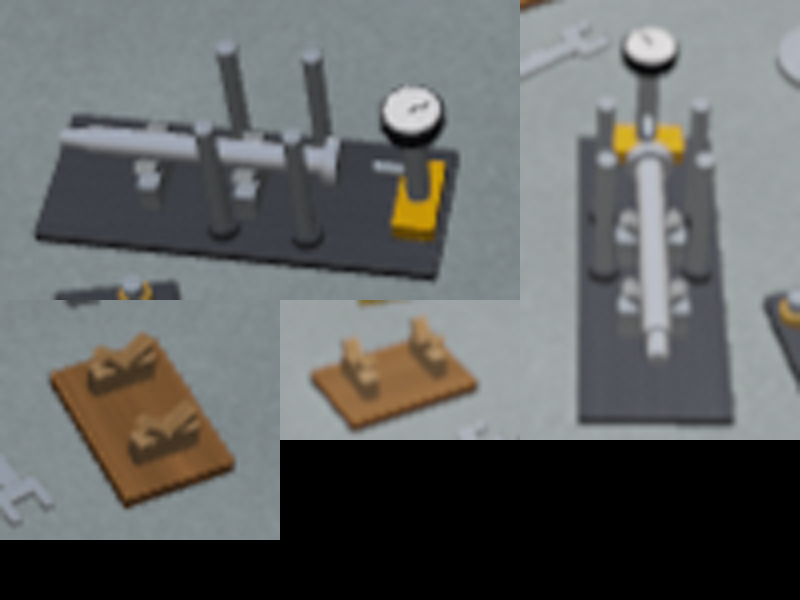

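The crop confirms it: the smaller spindle lies in the fixture with its disc at crop (330,157), between the posts, and its thin end at (62,138). Post tops are at crop (227,47), (313,55), (204,128) and (291,136).

```bash
python3 - <<'E'
from h import *
f=load('scene0');g=load('side0')
A=lambda x,y:(150+x/4,190+y/4); C=lambda x,y:(262+(x-520)/4,195+y/4)
P=[(227,47),(313,55),(204,128),(291,136)]; S=[(606,158),(606,103),(704,158),(700,105)]
pa=np.array([plane(f,*A(*p),130)for p in P]);pb=np.array([plane(g,*C(*p),130)for p in S])
for q in(pa,pb):
    d=(q[1]+q[3]-q[0]-q[2])[:2]; th=np.arctan2(d[1],d[0]); c=q.mean(0)[:2]
    print('posts',q[:,:2].round().tolist(),'yaw',th,np.linalg.norm(d)/2,'seat',(c-50*np.r_[np.cos(th),np.sin(th)]).round(1))
k=np.array([plane(f,*A(*p),12)[:2] for p in[(37,236),(437,270),(458,150),(73,115)]])
print('plate',k.round(),np.linalg.norm(k[1]-k[0]),np.linalg.norm(k[2]-k[3]),'c',k.mean(0),'yaws',[np.arctan2(*(d[::-1])) for d in(k[1]-k[0],k[2]-k[3])])
k=np.array([plane(g,*C(*p),12)[:2] for p in[(733,421),(580,421)]]);print('side near corners',k.round())
print('spindle scene',[plane(f,*A(*p),55)[:2].round() for p in[(62,136),(328,156)]],'side',[plane(g,*C(*p),55)[:2].round() for p in[(657,350),(650,158)]])
# rest tops of base z15
B=lambda x,y:(305+x/4,185+(y-300)/4); 
k=np.array([plane(f,*B(*p),15)[:2] for p in[(52,378),(127,500),(233,463),(150,335)]]);print('rest',k.round(),k.mean(0))
k=np.array([plane(f,*p,15)[:2] for p in[(341,194),(362,227),(336,236),(318,203)]]);print(k.mean(0))
E
```

```text
posts [[527.0, -202.0], [541.0, -143.0], [596.0, -218.0], [609.0, -161.0]] yaw 1.3382776189994843 59.51258041489725 seat [ 556.8 -229.5]
posts [[525.0, -204.0], [539.0, -146.0], [593.0, -219.0], [606.0, -163.0]] yaw 1.3275672161495826 58.39799037020985 seat [ 553.6 -231.8]
plate [[ 586. -351.]
 [ 647.  -72.]
 [ 544.  -48.]
 [ 479. -329.]] 286.0323912690108 288.3562757882252 c [ 563.85069904 -199.9899146 ] yaws [np.float64(1.3555732251854664), np.float64(1.3424682612684047)]
side near corners [[ 579. -359.]
 [ 476. -335.]]
spindle scene [array([ 532., -328.]), array([ 571., -141.])] side [array([ 533., -321.]), array([ 579., -133.])]
rest [[478. 119.]
 [597. 156.]
 [573. 238.]
 [445. 200.]] [523.25537891 178.19411562]
[523.74875737 175.41523566]
```

Emit:
{"fn": "drive_tool", "kwargs": {
  "targets": [-0.5,-0.28,0,0,0,0,1,-0.5,-0.28,0,0,0,0,1,-0.5,-0.28,0,0,0,0,1,-0.5,-0.28,0,0,0,0,1,-0.5,-0.28,0,0,0,0,1,-0.5,-0.28,0,0,0,0,1,-0.5,-0.28,0,0,0,0,1,-0.5,-0.28,0,0,0,0,1,-0.5,-0.28,0,0,0,0,1,-0.5,-0.28,0,0,0,0,1,-0.5,-0.28,0,0,0,0,1,-0.5,-0.28,0,0,0,0,1]
}}

```text
clock: 1.15
eef_pos: [538.9, 212.2, 303.8]
tcp_rot: [-3.142, -0.0, 2.803]
contact_force: [0.6, 0.9, 0.3]
opening: 0.998
```

```bash
python3 -c "
from h import *
print(sense()['eef_pos'],sense()['tcp_rot'],sense()['clock'])"
```

```text
[538.91645832 212.16807944 303.79991723] [-3.14151763e+00 -1.65575922e-04  2.80270775e+00] 1.15
```

Emit:
{"fn": "drive_tool", "kwargs": {
  "targets": [-0.07,-0.04,0,0,0,0,1,-0.07,-0.04,0,0,0,0,1,-0.07,-0.04,0,0,0,0,1,-0.07,-0.04,0,0,0,0,1]
}}

```text
clock: 1.48
eef_pos: [591.6, 151.3, 303.4]
tcp_rot: [-3.141, -0.001, 2.799]
contact_force: [-0.3, 0.4, -0.4]
opening: 0.998
```

```bash
python3 -c "
from h import *
f=snap('wrist','w1'); print(sense()['eef_pos'],sense()['clock'],np.round(f['world_from_camera'],2).tolist())"
```

```text
[590.63309696 152.45773041 303.34958171] 1.5333 [[0.34, 0.9, 0.27, 522.38], [0.94, -0.32, -0.1, 176.6], [0.0, 0.29, -0.96, 373.61], [0.0, 0.0, 0.0, 1.0]]
```

View pics/w1.png

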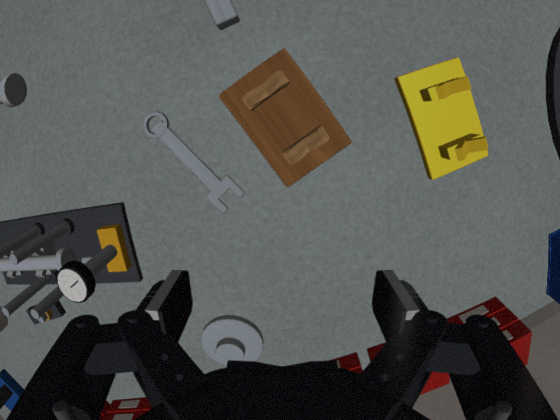

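Wrist view: the wooden rest is at (286,118), with corners (285,49), (351,143), (288,187) and (220,96). The spanner is at (195,160), the yellow look-alike at (442,118) and the fixture's gauge end at (115,250).

```bash
python3 - <<'E'
from h import *
f=load('w1'); g=cv2.cvtColor(f['color'],cv2.COLOR_BGR2HSV)
m=((g[...,0]<17)&(g[...,1]>80)).astype(np.uint8); m[:40]=0;m[195:]=0;m[:,:215]=0;m[:,360:]=0
c=max(cv2.findContours(m,0,1)[0],key=cv2.contourArea)[:,0]
for z in(15,):
    w=np.array([plane(f,*p,z,True)[:2] for p in c],np.float32)
    r=cv2.minAreaRect(w);print(z,r,cv2.boxPoints(r).round(1).tolist())
# vee blocks: bright top faces
for box in((240,60,295,112),(280,120,332,168)):
    x0,y0,x1,y1=box; v=g[y0:y1,x0:x1]; print(np.percentile(v[...,1],[5,50,95]),np.percentile(v[...,2],[5,50,95]))
    k=((v[...,2]>125)).astype(np.uint8); cc=max(cv2.findContours(k,0,1)[0],key=cv2.contourArea)[:,0]+[x0,y0]
    w=np.array([plane(f,*p,52,True)[:2] for p in cc],np.float32);print(cv2.minAreaRect(w),len(cc))
E
```

```text
15 ((520.6080322265625, 181.30752563476562), (128.89271545410156, 89.13581848144531), 16.353824615478516) [[446.20001220703125, 205.89999389648438], [471.29998779296875, 120.4000015258789], [595.0, 156.6999969482422], [569.9000244140625, 242.1999969482422]]
[ 16. 146. 161.] [ 86.  97. 117.]
((494.00860595703125, 168.92068481445312), (1.926626205444336, 6.22614860534668), 14.138588905334473) 12
[116. 146. 161.] [ 84.  98. 118.]
((559.9431762695312, 187.4218292236328), (1.4112281799316406, 9.155545234680176), 26.200550079345703) 16
```

Emit:
{"fn": "drive_tool", "kwargs": {
  "targets": [-0.1,-0.42,0,0,0,0,1,-0.1,-0.42,0,0,0,0,1,-0.1,-0.42,0,0,0,0,1,-0.1,-0.42,0,0,0,0,1,-0.1,-0.42,0,0,0,0,1,-0.1,-0.42,0,0,0,0,1,-0.1,-0.42,0,0,0,0,1,-0.1,-0.42,0,0,0,0,1,-0.1,-0.42,0,0,0,0,1,-0.1,-0.42,0,0,0,0,1,-0.1,-0.42,0,0,0,0,1,-0.1,-0.42,0,0,0,0,1]
}}

```text
clock: 2.53
eef_pos: [545.0, -278.1, 303.8]
tcp_rot: [-3.141, 0.0, 2.801]
contact_force: [-0.3, 0.4, -0.4]
opening: 0.998
```

Emit:
{"fn": "drive_tool", "kwargs": {
  "targets": [0,-0.01,0,0,0,1.46,1,0,-0.01,0,0,0,1.46,1,0,-0.01,0,0,0,1.46,1,0,-0.01,0,0,0,1.46,1,0,-0.01,0,0,0,1.46,1,0,-0.01,0,0,0,1.46,1,0,-0.01,0,0,0,1.46,1,0,-0.01,0,0,0,1.46,1,0,-0.01,0,0,0,1.46,1,0,-0.01,0,0,0,1.46,1,0,-0.01,0,0,0,1.46,1,0,-0.01,0,0,0,1.46,1]
}}

```text
clock: 3.53
eef_pos: [542.5, -282.9, 303.8]
tcp_rot: [-3.141, -0.001, 1.338]
contact_force: [0.1, 0.4, 0.0]
opening: 0.997
```

```bash
python3 -c "
from h import *
f=snap('wrist','w2'); print(sense()['eef_pos'],sense()['tcp_rot'],sense()['clock'],sense()['qpos'],np.round(f['world_from_camera'],2).tolist())"
```

```text
[ 542.49858036 -282.95720785  303.80299673] [-3.14095033e+00 -9.10937053e-04  1.33431867e+00] 3.5833 [-4.83535476e-01  3.33164894e-01  1.66228559e+00  7.96678892e-04
  1.14698788e+00 -2.47386044e-01] [[0.97, -0.22, -0.07, 560.04], [-0.23, -0.93, -0.28, -210.5], [0.0, 0.29, -0.96, 374.09], [0.0, 0.0, 0.0, 1.0]]
```

View pics/w2.png

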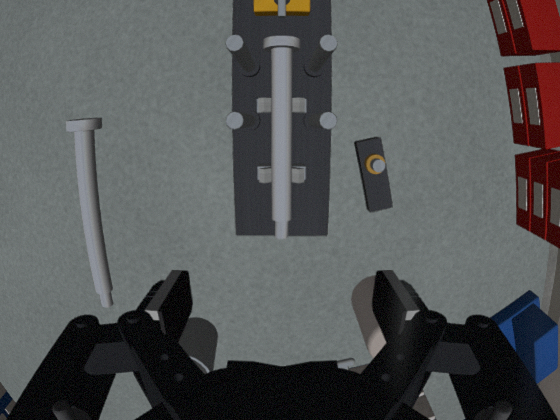

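Wrist view: the fixture lies upright in the picture, with the spindle along column ~282. Its disc is at (282,42) and its journal tip at (282,236). Post tops are at (235,43), (329,43), (235,120) and (328,120), the vees at rows 105 and 174, and the strap at (373,173).

```bash
python3 - <<'E'
from h import *
f=load('w2'); im=f['color']; v=cv2.GaussianBlur(im,(3,3),0).max(2)
g=cv2.cvtColor(im,cv2.COLOR_BGR2GRAY)
cen=[]
for r in list(range(60,98,4))+list(range(122,164,4))+list(range(186,216,4)):
    row=g[r,255:310].astype(float); b=np.where(row>110)[0]
    # contiguous around 282
    i=27
    a=i
    while a>0 and row[a-1]>110:a-=1
    e=i
    while e<54 and row[e+1]>110:e+=1
    p=plane(f,255+(a+e)/2,r,55,True)[:2]; L=plane(f,255+a-.5,r,55,True);R=plane(f,255+e+.5,r,55,True)
    cen.append(p); print(r,a+255,e+255,p.round(1),np.linalg.norm(L-R).round(1)) if r%3==0 else 0
cen=np.array(cen); vx,vy,x0,y0=cv2.fitLine(cen.astype(np.float32),cv2.DIST_HUBER,0,.01,.01).ravel()
if vy<0:vx,vy=-vx,-vy
d=np.array([vx,vy]);o=np.array([x0,y0]);print('axis yaw',np.arctan2(vy,vx),o)
print('col281-283 profile top',g[30:52,282].tolist(),'bot',g[215:245,282].tolist())
P=np.array([plane(f,*p,130,True)[:2] for p in[(235,43),(235,120),(329,43),(328,120)]])
dd=P[0]+P[2]-P[1]-P[3];print('posts',P.round(1).tolist(),'len',np.linalg.norm(dd)/2,'yaw',np.arctan2(dd[1],dd[0]),'seat',P.mean(0)-50*dd/np.linalg.norm(dd))
m=(g<75).astype(np.uint8);m[236:]=0;m[:,:225]=0;m[:,340:]=0;
c=np.concatenate([k for k in cv2.findContours(m,0,1)[0] if cv2.contourArea(k)>200])[:,0]
w=np.array([plane(f,*p,12,True)[:2] for p in c],np.float32);print('plate partial',cv2.minAreaRect(w))
for n,q in(('near',[(237,235),(328,235)]),):print(n,[plane(f,*p,12,True)[:2].round(1) for p in q])
for n,(u,vv),z in(('disctop',(282,37),73),('disc inner',(282,48),73),('tip',(282,238.5),60),('tipaxis',(282,238.5),55),('vee far',(282,105),58),('vee near',(282,174),58)):
    p=plane(f,u,vv,z,True)[:2];print(n,p.round(1),'along from o',((p-o)@d).round(1))
E
```

```text
60 273 289 [ 573.3 -151.7] 16.3
72 272 289 [ 570.  -163.4] 17.3
84 273 289 [ 567.7 -175.1] 16.3
96 273 289 [ 565.  -186.7] 16.4
126 273 289 [ 558.2 -215.4] 16.5
138 272 289 [ 555.  -226.7] 17.5
150 273 289 [ 552.7 -238.4] 16.6
162 273 289 [ 550. -250.] 16.7
186 273 289 [ 544.4 -273.5] 17.0
198 273 289 [ 541.5 -285.5] 17.2
210 273 288 [ 538.1 -297.7] 16.3
axis yaw 1.3378792 [ 556.9431  -220.59804]
col281-283 profile top [53, 51, 51, 51, 52, 86, 138, 142, 141, 138, 136, 138, 140, 140, 138, 94, 59, 112, 143, 143, 148, 144] bot [146, 148, 147, 144, 150, 145, 145, 143, 145, 143, 144, 142, 144, 144, 145, 141, 144, 146, 141, 145, 144, 147, 142, 139, 125, 116, 117, 118, 116, 112]
posts [[540.3, -143.8], [526.4, -201.5], [608.1, -159.8], [593.8, -217.5]] len 59.360042139706046 yaw 1.3318561903756887 seat [ 555.32318529 -229.20620031]
plate partial ((560.40576171875, -205.46633911132812), (275.7431640625, 114.4598617553711), 76.65530395507812)
near [array([ 477.5, -327.5]), array([ 583.2, -352.6])]
disctop [ 578.6 -133.4] along from o 89.8
disc inner [ 576.1 -143.9] along from o 79.0
tip [ 532.9 -326.4] along from o -108.5
tipaxis [ 532.5 -328.2] along from o -110.4
vee far [ 563.8 -195.7] along from o 25.8
vee near [ 548.3 -261.4] along from o -41.7
```

Emit:
{"fn": "drive_tool", "kwargs": {
  "targets": [-0.007,0,0.03,0,0,0,1,-0.007,0,0.06,0,0,0,1,-0.007,0,0.09,0,0,0,1,-0.007,0,0.12,0,0,0,1,-0.007,0,0.14,0,0,0,1,-0.007,0,0.16,0,0,0,1,-0.007,0,0.175,0,0,0,1,-0.007,0,0.185,0,0,0,1,-0.007,0,0.192,0,0,0,1,-0.007,0,0.195,0,0,0,1,-0.007,0,0.195,0,0,0,1]
}}

```text
clock: 4.5
eef_pos: [540.7, -291.9, 108.8]
tcp_rot: [-3.141, -0.0, 1.344]
contact_force: [-0.5, -0.1, 0.3]
opening: 1.002
```

```bash
python3 -c "
from h import *
f=snap('side','s2');g=snap('wrist','w3'); s=sense(); print(s['eef_pos'],s['tcp_rot'],s['contact_force'],s['opening'])
b=f['color'];C=cv2.resize(b[170:320,230:340],(440,600),interpolation=cv2.INTER_CUBIC)
w=cv2.resize(g['color'],(360,270)); o=np.zeros((600,800,3),np.uint8);o[:,:440]=C;o[:270,440:]=w;cv2.imwrite('pics/c3.png',o)"
```

```text
[ 541.05054229 -292.49297815  109.71676655] [3.14044449e+00 2.65970160e-04 1.34336325e+00] [-0.13930923 -0.23199345  0.19306542] 1.000588353486942
```

View pics/c3.png

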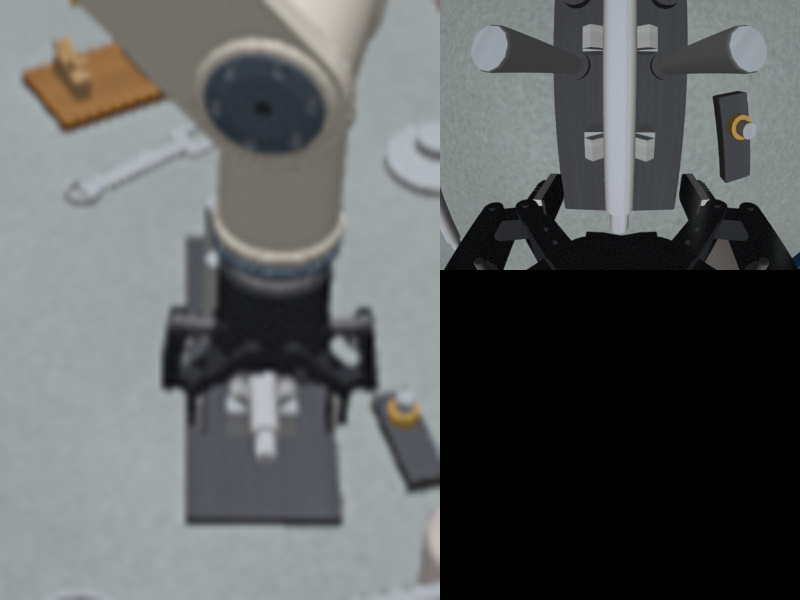

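The crop shows the open fingers straddling the stem on the open side of the near vee, clear of the posts. The strap is untouched at crop (408,440). Now I'll close.

Emit:
{"fn": "drive_tool", "kwargs": {
  "targets": [0.001,0,0,0,0,0.007,0.5,0.001,0,0,0,0,0.007,0.3,0.001,0,0,0,0,0.007,0,0.001,0,0,0,0,0.007,0,0.001,0,0,0,0,0.007,0,0.001,0,0,0,0,0.007,0,0.001,0,0,0,0,0.007,0,0.001,0,0,0,0,0.007,0,0.001,0,0,0,0,0.007,0,0.001,0,0,0,0,0.007,0,0.001,0,0,0,0,0.007,0,0.001,0,0,0,0,0.007,0],
  "force": 110
}}

```text
clock: 5.6
eef_pos: [540.0, -291.3, 109.1]
tcp_rot: [-3.14, -0.0, 1.336]
contact_force: [-3.7, 1.7, 6.8]
opening: 0.199
```

Emit:
{"fn": "drive_tool", "kwargs": {
  "targets": [0,0,-0.004,0,0,0,0,0,0,-0.012,0,0,0,0,0,0,-0.024,0,0,0,0,0,0,-0.04,0,0,0,0,0,0,-0.06,0,0,0,0,0,0,-0.085,0,0,0,0,0,0,-0.11,0,0,0,0,0,0,-0.135,0,0,0,0,0,0,-0.16,0,0,0,0,0,0,-0.18,0,0,0,0,0,0,-0.19,0,0,0,0,0,0,-0.19,0,0,0,0]
}}

```text
clock: 6.6
eef_pos: [541.8, -292.1, 302.3]
tcp_rot: [3.137, 0.001, 1.336]
contact_force: [0.1, -0.7, -1.3]
opening: 0.2
```

```bash
python3 -c "
from h import *
g=snap('wrist','w4');f=snap('side','s4');k=snap('scene','f4'); s=sense(); print(s['eef_pos'],s['tcp_rot'],s['contact_force'],s['opening'],s['clock'],s['wrist_torque'])
o=np.zeros((600,800,3),np.uint8);o[:300,:400]=cv2.resize(g['color'],(400,300))
o[:300,400:]=cv2.resize(k['color'][130:280,120:320],(400,300),interpolation=cv2.INTER_CUBIC)
o[300:,:400]=cv2.resize(f['color'][130:280,200:400],(400,300),interpolation=cv2.INTER_CUBIC)
cv2.imwrite('pics/c4.png',o)"
```

```text
[ 540.18071933 -291.26377878  297.79281003] [-3.14004129e+00 -3.80884268e-04  1.33584238e+00] [-0.06817703  0.62659946 -1.58647784] 0.19929940013556505 6.75 [-0.10246358  0.01821214  0.00884178]
```

View pics/c4.png

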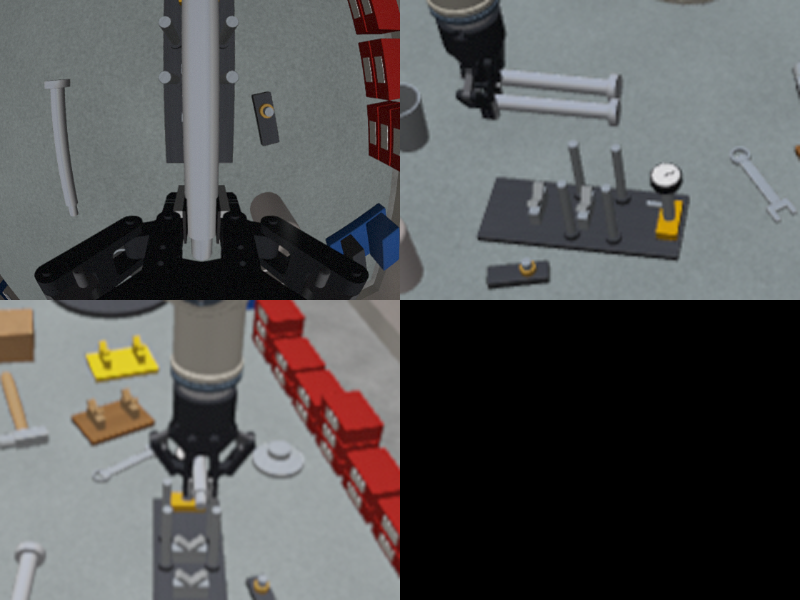

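The spindle is held level above the fixture: scene crop (500–613, ~108) shows it clear of the posts, and the vees are empty. Next I'll move over to the rest, turning the tool on the way.

Emit:
{"fn": "drive_tool", "kwargs": {
  "targets": [0.013,-0.006,0,0,0,0.03,0,0.038,-0.017,0,0,0,0.095,0,0.072,-0.032,0,0,0,0.18,0,0.11,-0.048,0,0,0,0.27,0,0.148,-0.065,0,0,0,0.37,0,0.186,-0.081,0,0,0,0.46,0,0.224,-0.098,0,0,0,0.56,0,0.262,-0.115,0,0,0,0.65,0,0.3,-0.131,0,0,0,0.75,0,0.339,-0.148,0,0,0,0.84,0,0.373,-0.163,0,0,0,0.92,0,0.398,-0.174,0,0,0,0.98,0]
}}

```text
clock: 7.75
eef_pos: [462.4, 138.5, 297.4]
tcp_rot: [-3.141, 0.003, 0.352]
contact_force: [1.0, 0.2, -1.8]
opening: 0.197
```

```bash
python3 -c "
from h import *
s=sense(); print(s['eef_pos'],s['tcp_rot'],s['opening'],s['clock'],s['qpos'])
f=load('f4'); print(proj(f,(577.6,-137.5,243)),proj(f,(577.6,-137.5,233)),proj(f,(540.9,-290,243)))
"
```

```text
[462.44101697 138.50871895 297.39170888] [-3.14066932e+00  2.80683733e-03  3.52384590e-01] 0.19747226116511923 7.75 [2.87492191e-01 1.38404368e-01 1.93450901e+00 8.42175271e-04
 1.07154023e+00 1.50550096e+00]
[227.10736546 185.98977197] [227.46587929 188.61152946] [166.77865199 180.53735496]
```

Emit:
{"fn": "drive_tool", "kwargs": {
  "targets": [0.003,-0.012,0,0,0,0.035,0,0.006,-0.022,0,0,0,0.07,0,0.006,-0.024,0,0,0,0.07,0,0.006,-0.024,0,0,0,0.07,0,0.006,-0.024,0,0,0,0.07,0]
}}

```text
clock: 8.17
eef_pos: [461.1, 160.1, 298.0]
tcp_rot: [3.141, 0.002, 0.287]
contact_force: [0.4, 0.4, -1.7]
opening: 0.198
```

```bash
python3 - <<'E'
from h import *
f=snap('wrist','w5'); s=sense(); print(s['eef_pos'],s['tcp_rot'],s['opening'],s['clock'])
g=cv2.cvtColor(f['color'],cv2.COLOR_BGR2HSV)
m=((g[...,0]<17)&(g[...,1]>80)).astype(np.uint8)*255
# keep blobs near the expected place
e=proj  # expected via brute ray check
n,l,st,ce=cv2.connectedComponentsWithStats(m)
pts=[]
for i in range(1,n):
    if st[i,4]>300:
        q=plane(f,*ce[i],15,True)[:2]; print(st[i],q.round(0))
        if np.hypot(*(q-[521,181]))<70: pts.append(max(cv2.findContours((l==i).astype(np.uint8),0,1)[0],key=len)[:,0])
c=np.concatenate(pts); w=np.array([plane(f,*p,15,True)[:2] for p in c],np.float32); print(cv2.minAreaRect(w))
cv2.imwrite('pics/w5.png',f['color'])
E
```

```text
[461.26765676 159.88959404 298.24370714] [3.14134298e+00 1.30982921e-03 2.86277872e-01] 0.19868915523090278 8.2167
[ 238   72   18  117 1965] [511. 215.]
[ 307   72   14  117 1496] [532. 146.]
[   0  152   79   92 4967] [361. 489.]
[ 103  226  147   48 2327] [350. 266.]
[  0 395  36  25 382] [-272.  675.]
((521.1332397460938, 181.5513916015625), (127.8346939086914, 89.12854766845703), 16.480897903442383)
```

View pics/w5.png

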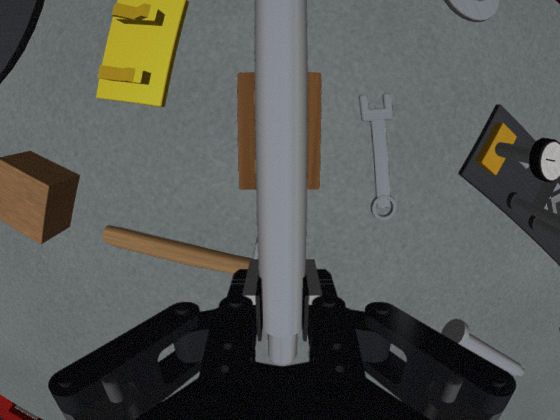

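The rest base, at (280,130) with edges at columns 238–321, is directly under the held spindle (column 282), about 3 mm to the left. Two wrist views agree on a centre of (521,181.5). The mallet handle is below, at rows 230–270.

Emit:
{"fn": "drive_tool", "kwargs": {
  "targets": [0,-0.003,0.02,0,0,0,0,0,-0.003,0.05,0,0,0,0,0,-0.003,0.08,0,0,0,0,0,-0.003,0.11,0,0,0,0,0,-0.003,0.135,0,0,0,0,0,-0.003,0.15,0,0,0,0,0,-0.003,0.163,0,0,0,0,0,-0.003,0.173,0,0,0,0,0,-0.003,0.179,0,0,0,0,0,-0.003,0.182,0,0,0,0,0,-0.003,0.184,0,0,0,0,0,-0.003,0.184,0,0,0,0]
}}

```text
clock: 9.22
eef_pos: [460.9, 163.4, 115.1]
tcp_rot: [-3.142, -0.0, 0.286]
contact_force: [-0.3, 0.7, -1.5]
opening: 0.195
```

```bash
python3 - <<'E'
from h import *
f=snap('scene','f6'); k=snap('side','s6'); s=sense(); print(s['eef_pos'],s['tcp_rot'],s['contact_force'],s['wrist_torque'],s['clock'])
o=np.zeros((400,800,3),np.uint8);o[:,:400]=cv2.resize(f['color'][170:250,300:380],(400,400),interpolation=cv2.INTER_CUBIC);o[:,400:]=cv2.resize(k['color'][145:225,220:300],(400,400),interpolation=cv2.INTER_CUBIC);cv2.imwrite('pics/c6.png',o)
E
```

```text
[461.03379564 163.6078254  115.4681999 ] [-3.14153539e+00 -1.09514601e-03  2.85820488e-01] [ 0.18369908  0.13997026 -2.19657332] [-0.03837553  0.12818098  0.00499024] 9.3167
```

View pics/c6.png

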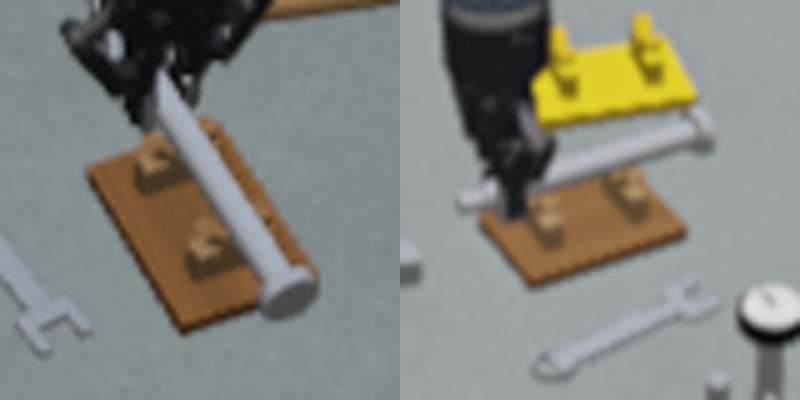

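```bash
python3 - <<'E'
from h import *
c=np.array([521,181.5]);t=.2865;R=np.array([[np.cos(t),-np.sin(t)],[np.sin(t),np.cos(t)]])
f=load('f6');k=load('s6')
for x in(-35,35):
  for y in(-21,21):
    p=np.r_[c+R@[x,y],58]; print(x,y,((proj(f,p)-[300,170])*5).round(0),((proj(k,p)-[220,145])*5+[400,0]).round(0))
for x in(-100,95):
    p=np.r_[c+R@[x,0],61]; print('sp',x,((proj(f,p)-[300,170])*5).round(0),((proj(k,p)-[220,145])*5+[400,0]).round(0))
E
python3 - <<'E'
import sys; sys.path.insert(0,'.')
from h import *
import os; os.chdir('.')
# wood prongs in the two views: brighter wood
for n,(x0,y0,x1,y1) in(('f6',(300,170,380,250)),('s6',(300,145,300,225))):
    pass
im=[]
for n,x0,y0 in(('scene0',300,170),('side0',220,145)):
    im.append(cv2.resize(load(n)['color'][y0:y0+80,x0:x0+80],(400,400),interpolation=cv2.INTER_CUBIC))
cv2.imwrite('pics/c7.png',np.hstack(im))
E
```

```text
-35 -21 [151. 140.] [550. 196.]
-35 21 [216. 119.] [524. 167.]
35 -21 [205. 226.] [637. 169.]
35 21 [271. 204.] [609. 140.]
sp -100 [136.  51.] [455. 204.]
sp 95 [288. 289.] [694. 129.]
```

View pics/c7.png

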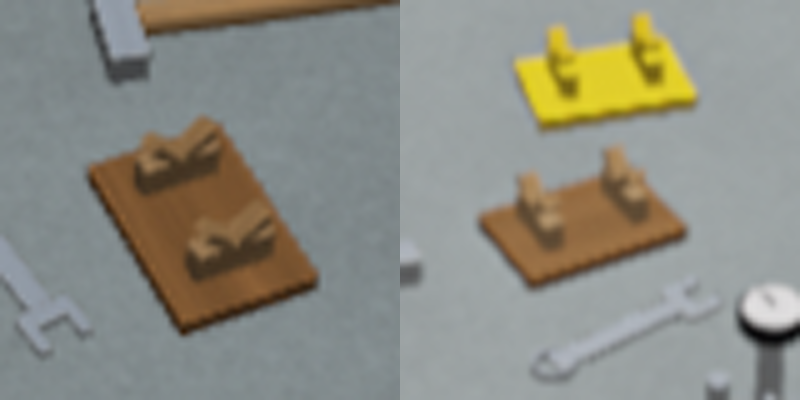

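The empty-rest crop shows vee prongs at scene crop (149,145)/(210,122) and (205,222)/(262,210). That is within about 1 px of the prediction from the wrist fix, so the spindle is over the vees. I'll lower in small steps and watch the force.

Emit:
{"fn": "drive_tool", "kwargs": {
  "targets": [0,0,0.001,0,0,0,0,0,0,0.002,0,0,0,0,0,0,0.003,0,0,0,0,0,0,0.004,0,0,0,0,0,0,0.004,0,0,0,0]
}}

```text
clock: 9.73
eef_pos: [460.6, 163.5, 110.8]
tcp_rot: [3.142, -0.0, 0.286]
contact_force: [0.2, 0.4, -2.0]
opening: 0.2
```

Emit:
{"fn": "drive_tool", "kwargs": {
  "targets": [0,0,0.0005,0,0,0,0,0,0,0.001,0,0,0,0,0,0,0.001,0,0,0,0,0,0,0.001,0,0,0,0]
}}

```text
clock: 10.07
eef_pos: [460.7, 163.5, 109.9]
tcp_rot: [3.142, -0.0, 0.286]
contact_force: [-0.5, -1.3, -0.7]
opening: 0.199
```

Emit:
{"fn": "drive_tool", "kwargs": {
  "targets": [0,0.001,0,0,0,0,0,0,0.001,0.0005,0,0,0,0,0,0.001,0.001,0,0,0,0,0,0.001,0.001,0,0,0,0]
}}

```text
clock: 10.4
eef_pos: [460.9, 162.8, 109.3]
tcp_rot: [-3.141, -0.0, 0.286]
contact_force: [-3.7, 2.6, 8.2]
opening: 0.198
```

```bash
python3 -c "
from h import *
s=sense();print(s['contact_force'],s['wrist_torque'],s['eef_pos'])"
```

```text
[-3.73734844  2.61353346  8.16618098] [0.41380543 0.43472423 0.08746923] [460.87184427 162.8004775  109.30268381]
```

Emit:
{"fn": "drive_tool", "kwargs": {
  "targets": [0,0,0,0,0,0,0.25,0,0,0,0,0,0,0.3,0,0,0,0,0,0,0.4,0,0,0,0,0,0,0.7,0,0,0,0,0,0,1,0,0,0,0,0,0,1,0,0,0,0,0,0,1,0,0,0,0,0,0,1,0,0,0,0,0,0,1,0,0,0,0,0,0,1],
  "force": 20
}}

```text
clock: 11.23
eef_pos: [460.9, 162.5, 108.9]
tcp_rot: [3.142, 0.0, 0.286]
contact_force: [-0.5, 0.0, -0.1]
opening: 0.999
```

```bash
python3 -c "
from h import *
s=sense();print(s['contact_force'],s['wrist_torque'],s['eef_pos'],s['opening'])"
```

```text
[-0.5157981   0.01867381 -0.14708736] [0.00121829 0.02379414 0.05038088] [460.8914364  162.5271925  108.87883214] 0.9994449577626418
```

Emit:
{"fn": "drive_tool", "kwargs": {
  "targets": [0,0,-0.02,0,0,0,1,0,0,-0.05,0,0,0,1,0,0,-0.085,0,0,0,1,0,0,-0.12,0,0,0,1,0.01,0,-0.15,0,0,-0.1,1,0.03,0,-0.175,0,0,-0.22,1,0.05,0,-0.19,0,0,-0.34,1,0.07,0,-0.19,0,0,-0.46,1,0.09,0,-0.19,0,0,-0.58,1,0.105,0,-0.19,0,0,-0.7,1,0.118,0,-0.19,0,0,-0.82,1,0.124,0,-0.19,0,0,-0.94,1]
}}

```text
clock: 12.23
eef_pos: [581.2, 197.9, 298.7]
tcp_rot: [3.141, -0.0, 1.232]
contact_force: [-0.2, -0.1, -0.4]
opening: 0.998
```

Emit:
{"fn": "drive_tool", "kwargs": {
  "targets": [0,0,0,0,0,-0.12,1,0,0,0,0,0,-0.24,1,0,0,0,0,0,-0.36,1,0,0,0,0,0,-0.48,1,0,0,0,0,0,-0.6,1,0,0,0,0,0,-0.72,1,0,0,0,0,0,-0.84,1,0,0,0,0,0,-0.96,1,0,0,0,0,0,-1.08,1,0,0,0,0,0,-1.2,1,0,0,0,0,0,-1.32,1,0,0,0,0,0,-1.42,1]
}}

```text
clock: 13.23
eef_pos: [579.7, 197.5, 298.7]
tcp_rot: [-3.141, -0.0, 2.652]
contact_force: [0.4, 0.2, 0.4]
opening: 0.997
```

```bash
python3 -c "
from h import *
s=sense();print(s['contact_force'],s['tcp_rot'],s['eef_pos'],s['clock'],s['qpos'])"
```

```text
[0.4438213  0.17227176 0.40001757] [-3.14128432e+00 -3.08116526e-04  2.65205345e+00] [579.70592066 197.46401631 298.68819345] 13.2333 [ 3.25846221e-01  3.38642695e-01  1.66642755e+00  1.42383350e-05
  1.13695811e+00 -7.55416935e-01]
```

Emit:
{"fn": "drive_tool", "kwargs": {
  "targets": [0,0,0,0,0,-0.12,1,0,0,0,0,0,-0.24,1,0,0,0,0,0,-0.36,1,0,0,0,0,0,-0.48,1,0,0,0,0,0,-0.6,1,0,0,0,0,0,-0.7,1,0,0,0,0,0,-0.776,1,0,0,0,0,0,-0.776,1]
}}

```text
clock: 13.9
eef_pos: [579.7, 197.4, 298.7]
tcp_rot: [-3.142, -0.0, -2.858]
contact_force: [-0.8, -0.0, 0.4]
opening: 1.002
```

```bash
python3 - <<'E'
from h import *
f=snap('wrist','w8'); s=sense(); print(s['eef_pos'],s['tcp_rot'],s['clock'])
E
```

```text
[579.77667202 197.45235221 298.72901784] [-3.14157323e+00 -3.03350801e-04 -2.86280512e+00] 13.95
```

View pics/w8.png

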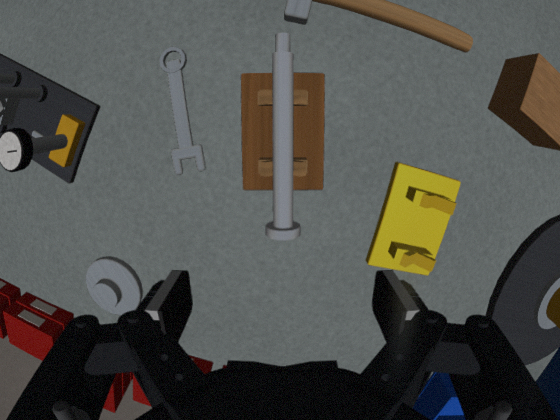

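The spindle lies in both wooden vees: journal tip at (282,33), disc at (283,230), vees at rows 98 and 166. Now I'll measure its axis and middle from this frame.

```bash
python3 - <<'E'
from h import *
f=load('w8'); g=cv2.cvtColor(f['color'],cv2.COLOR_BGR2GRAY); h=cv2.cvtColor(f['color'],cv2.COLOR_BGR2HSV)
cen=[]
for r in list(range(60,90,3))+list(range(108,156,3))+list(range(180,216,3)):
    ok=(h[r,:,1]<60)&(g[r]>85)
    a=e=281
    while ok[a-1] and a>255:a-=1
    while ok[e+1] and e<310:e+=1
    cen.append(plane(f,(a+e)/2,r,55,True)[:2])
    if r%4==0: print(r,a,e)
cen=np.array(cen,np.float32)
vx,vy,x0,y0=cv2.fitLine(cen,cv2.DIST_HUBER,0,.01,.01).ravel()
if vx<0:vx,vy=-vx,-vy
d=np.array([vx,vy]);o=np.array([521,181.5]);o=np.array([x0,y0])+d*((o-[x0,y0])@d)
print('yaw',np.arctan2(vy,vx),'near rest centre',o)
print(g[24:40,282],g[222:246,282])
for n,(u,v),z in(('tip',(282,32.5),60),('disc outer top',(282,237),73),('disc low',(282,243),40)):
    p=plane(f,u,v,z,True)[:2];print(n,p.round(1),((p-o)@d).round(1))
s=sense();t=s['eef_pos'][:2];print('tcp along',(t-o)@d,'lat',(t-o)@[-vy,vx])
E
```

```text
60 273 310
72 273 292
84 274 292
108 273 292
120 273 292
132 273 292
144 274 292
180 274 292
192 255 310
204 274 310
yaw 0.2869281 near rest centre [520.85367836 181.99588733]
[106 107 106 104 105 102  97  99 113 125 127 124 127 127 126 125] [131 130 132 128 131 127 100  59  82 115 130 128 126 124 125 128 127 124
 110 104 106 104 107 110]
tip [427.3 153.6] -97.7
disc outer top [616.  208.6] 98.8
disc low [634.6 214. ] 118.2
tcp along 60.8883816702981 lat -1.851063343379893
```

Emit:
{"fn": "drive_tool", "kwargs": {
  "targets": [-0.002,0.0015,0.03,0,0,0,1,-0.002,0.0015,0.06,0,0,0,1,-0.002,0.0015,0.09,0,0,0,1,-0.002,0.0015,0.12,0,0,0,1,-0.002,0.0015,0.14,0,0,0,1,-0.002,0.0015,0.16,0,0,0,1,-0.002,0.0015,0.175,0,0,0,1,-0.002,0.0015,0.183,0,0,0,1,-0.002,0.0015,0.188,0,0,0,1,-0.002,0.0015,0.19,0,0,0,1,-0.002,0.0015,0.19,0,0,0,1]
}}

```text
clock: 14.87
eef_pos: [581.6, 199.6, 109.1]
tcp_rot: [-3.142, 0.0, -2.862]
contact_force: [-0.1, 0.6, 0.1]
opening: 0.999
```

Emit:
{"fn": "drive_tool", "kwargs": {
  "targets": [0,0,0,0,0,0,0.5,0,0,0,0,0,0,0.3,0,0,0,0,0,0,0,0,0,0,0,0,0,0,0,0,0,0,0,0,0,0,0,0,0,0,0,0,0,0,0,0,0,0,0,0,0,0,0,0,0,0,0,0,0,0,0,0,0,0,0,0,0,0,0,0,0,0,0,0,0,0,0,0,0,0,0,0,0,0],
  "force": 110
}}

```text
clock: 15.87
eef_pos: [581.7, 199.2, 109.4]
tcp_rot: [-3.141, 0.0, -2.861]
contact_force: [0.3, -4.2, 5.8]
opening: 0.203
```

```bash
python3 -c "
from h import *
s=sense();print(s['contact_force'],s['wrist_torque'],s['tcp_rot'],s['eef_pos'],s['opening'])"
```

```text
[ 0.26606893 -4.21478831  5.77234762] [-0.58400807  0.10347741  0.12245511] [-3.14113779e+00  4.74436553e-04 -2.86122724e+00] [581.67964484 199.19356438 109.37615694] 0.20273550932215026
```

Emit:
{"fn": "drive_tool", "kwargs": {
  "targets": [0,0,-0.004,0,0,0,0,0,0,-0.012,0,0,0,0,0,0,-0.024,0,0,0,0,0,0,-0.04,0,0,0,0,0,0,-0.06,0,0,0,0,0,0,-0.085,0,0,0,0,0,0,-0.11,0,0,0,0,0,0,-0.135,0,0,0,0,0,0,-0.16,0,0,0,0,0,0,-0.18,0,0,0,0,0,0,-0.19,0,0,0,0,0,0,-0.19,0,0,0,0]
}}

```text
clock: 16.87
eef_pos: [582.3, 199.9, 302.2]
tcp_rot: [3.141, 0.005, -2.861]
contact_force: [0.2, 0.7, -2.0]
opening: 0.199
```

Emit:
{"fn": "drive_tool", "kwargs": {
  "targets": [0.003,-0.009,0,0,0,0.03,0,0.01,-0.027,0,0,0,0.1,0,0.02,-0.05,0,0,0,0.21,0,0.03,-0.075,0,0,0,0.32,0,0.04,-0.1,0,0,0,0.43,0,0.05,-0.125,0,0,0,0.54,0,0.06,-0.15,0,0,0,0.65,0,0.07,-0.175,0,0,0,0.76,0,0.08,-0.2,0,0,0,0.87,0,0.09,-0.23,0,0,0,0.98,0,0.1,-0.255,0,0,0,1.09,0,0.11,-0.28,0,0,0,1.2,0]
}}

```text
clock: 17.87
eef_pos: [551.6, -101.8, 296.9]
tcp_rot: [-3.139, -0.002, 2.214]
contact_force: [0.4, -0.6, -1.4]
opening: 0.2
```

```bash
python3 -c "
from h import *
s=sense();print(s['contact_force'],s['wrist_torque'],s['tcp_rot'],s['eef_pos'],s['opening'],s['clock'])
y=s['tcp_rot'][2];d=np.array([541,-289.8])-s['eef_pos'][:2];print(d@[np.cos(y),np.sin(y)],d@[np.sin(y),-np.cos(y)],y-1.335)"
```

```text
[ 0.36867139 -0.63030883 -1.40019112] [-0.05315884 -0.07829221 -0.02117744] [-3.13922485e+00 -2.26508683e-03  2.21444822e+00] [ 551.586511   -101.84422823  296.92222961] 0.20037544528013287 17.8667
-143.9944281973628 -121.26438472727564 0.8794482156706698
```

Emit:
{"fn": "drive_tool", "kwargs": {
  "targets": [-0.016,-0.014,0,0,0,0.1,0,-0.033,-0.028,0,0,0,0.2,0,-0.05,-0.042,0,0,0,0.3,0,-0.066,-0.056,0,0,0,0.4,0,-0.083,-0.07,0,0,0,0.5,0,-0.1,-0.084,0,0,0,0.61,0,-0.117,-0.098,0,0,0,0.71,0,-0.131,-0.11,0,0,0,0.8,0,-0.14,-0.117,0,0,0,0.86,0,-0.144,-0.121,0,0,0,0.88,0,-0.144,-0.121,0,0,0,0.88,0,-0.144,-0.121,0,0,0,0.88,0]
}}

```text
clock: 18.87
eef_pos: [543.4, -287.6, 297.7]
tcp_rot: [-3.14, -0.001, 1.342]
contact_force: [0.2, 0.7, -1.3]
opening: 0.201
```

```bash
python3 - <<'E'
from h import *
f=snap('wrist','w9');k=snap('scene','f9');q=snap('side','s9')
s=sense();print(s['tcp_rot'],s['eef_pos'],s['opening'],s['clock'])
P=s['eef_pos'];t=1.335;n=np.array([np.cos(t),np.sin(t),0])
y=s['tcp_rot'][2];u=np.array([np.cos(y),np.sin(y),0])
d=np.array([541,-289.8])-P[:2];print('to go',d@u[:2],d@[np.sin(y),-np.cos(y)],y-t)
g=cv2.cvtColor(f['color'],cv2.COLOR_BGR2GRAY)
# posts: bright tops now vs w2; held spindle tip in the wrist view
print('col282 rows 0-80',g[0:80:2,282].tolist())
# tip in scene/side: predicted pixels for thin tip with grip at spindle x=61.7
zc=P[2]-54
for a in(161.7-20,161.7):
    p=np.r_[P[:2]+u[:2]*a,zc];print(a,proj(k,p).round(1),proj(q,p).round(1))
o=np.zeros((600,800,3),np.uint8);o[:300,:400]=cv2.resize(f['color'],(400,300))
o[:300,400:]=cv2.resize(k['color'][130:280,120:320],(400,300),interpolation=cv2.INTER_CUBIC)
o[300:,:400]=cv2.resize(q['color'][130:280,200:400],(400,300),interpolation=cv2.INTER_CUBIC)
cv2.imwrite('pics/c9.png',o)
# tip in scene: bright pixels along predicted line
for F,nm in((k,'scene'),(q,'side')):
    gg=cv2.cvtColor(F['color'],cv2.COLOR_BGR2GRAY).astype(float)
    print(nm,[(a,int(cv2.getRectSubPix(gg.astype(np.uint8),(1,1),tuple(map(float,proj(F,np.r_[P[:2]+u[:2]*a,zc]))))[0,0])) for a in range(120,180,4)])
E
```

```text
[-3.14094917e+00 -3.42683891e-04  1.34340701e+00] [ 544.00369538 -287.06880656  298.58289428] 0.19953381945526358 19.0167
to go -3.33802526521034 -2.310668923086934 0.008407009799836551
col282 rows 0-80 [142, 142, 143, 144, 144, 141, 144, 145, 141, 142, 143, 142, 145, 146, 143, 144, 147, 146, 145, 146, 146, 146, 146, 139, 147, 143, 145, 147, 147, 144, 145, 147, 147, 145, 146, 146, 144, 149, 143, 147]
141.7 [222.5 185.5] [297.5 188.4]
161.7 [230.3 186.1] [297.2 184.2]
scene [(120, 169), (124, 169), (128, 169), (132, 168), (136, 158), (140, 145), (144, 160), (148, 162), (152, 163), (156, 162), (160, 117), (164, 139), (168, 140), (172, 140), (176, 137)]
side [(120, 25), (124, 25), (128, 25), (132, 25), (136, 25), (140, 25), (144, 26), (148, 27), (152, 27), (156, 27), (160, 26), (164, 25), (168, 26), (172, 27), (176, 28)]
```

Emit:
{"fn": "drive_tool", "kwargs": {
  "targets": [-0.003,-0.0025,0,0,0,0.008,0,-0.003,-0.0025,0,0,0,0.008,0,-0.003,-0.0025,0,0,0,0.008,0,-0.003,-0.0025,0,0,0,0.008,0]
}}

```text
clock: 19.35
eef_pos: [541.0, -290.1, 299.0]
tcp_rot: [3.141, 0.0, 1.334]
contact_force: [0.3, -0.3, -2.5]
opening: 0.197
```

```bash
python3 - <<'E'
from h import *
for i in range(3):
    f=grab_frame('wrist')
    s=sense();P=s['eef_pos'];y=s['tcp_rot'][2];d=np.array([541,-289.8])-P[:2];print(s['tcp_rot'],P,'to go',d@[np.cos(y),np.sin(y)],d@[np.sin(y),-np.cos(y)],y-1.335)
E
```

```text
[3.14142381e+00 3.72957758e-05 1.33408614e+00] [ 541.03766609 -290.11554705  299.00282764] to go 0.29791500853842495 -0.1106133833584638 -0.0009138642182389134
[3.14148089e+00 2.72244093e-06 1.33403929e+00] [ 541.05727335 -290.12353368  298.95635684] to go 0.3010747536051331 -0.13156090046946248 -0.00096071020394084
[3.14148644e+00 3.35604122e-05 1.33402207e+00] [ 541.04766658 -290.17116843  298.95406887] to go 0.34963165572730215 -0.13340094280594347 -0.0009779260030096104
```

Aligned within 0.5 mm. Lowering.

Emit:
{"fn": "drive_tool", "kwargs": {
  "targets": [0,0,0.015,0,0,0,0,0,0,0.035,0,0,0,0,0,0,0.06,0,0,0,0,0,0,0.085,0,0,0,0,0,0,0.11,0,0,0,0,0,0,0.13,0,0,0,0,0,0,0.15,0,0,0,0,0,0,0.165,0,0,0,0,0,0,0.175,0,0,0,0,0,0,0.181,0,0,0,0,0,0,0.184,0,0,0,0,0,0,0.184,0,0,0,0]
}}

```text
clock: 20.5
eef_pos: [541.1, -290.3, 114.8]
tcp_rot: [-3.142, 0.0, 1.334]
contact_force: [-0.5, 0.6, -1.5]
opening: 0.198
```

Emit:
{"fn": "drive_tool", "kwargs": {
  "targets": [0,0,0.001,0,0,0,0,0,0,0.002,0,0,0,0,0,0,0.003,0,0,0,0,0,0,0.0035,0,0,0,0,0,0,0.0035,0,0,0,0]
}}

```text
clock: 20.92
eef_pos: [541.1, -290.3, 111.6]
tcp_rot: [3.141, 0.0, 1.334]
contact_force: [-0.4, -0.4, -1.7]
opening: 0.194
```

```bash
python3 -c "
from h import *
s=sense();print(s['contact_force'],s['wrist_torque'],s['tcp_rot'],s['eef_pos'],s['opening'],s['clock'])
snap('wrist','w10');snap('side','s10');snap('scene','f10')"
```

```text
[-0.42215422 -0.37708505 -1.667038  ] [-0.06466158 -0.04748367 -0.03830268] [3.14128363e+00 6.35491680e-05 1.33380471e+00] [ 541.06099012 -290.2597128   111.61826661] 0.19367287706541816 20.9167
```

Emit:
{"fn": "drive_tool", "kwargs": {
  "targets": [0,0,0.0005,0,0,0,0,0,0,0.001,0,0,0,0,0,0,0.0015,0,0,0,0,0,0,0.0015,0,0,0,0]
}}

```text
clock: 21.4
eef_pos: [541.1, -290.3, 110.3]
tcp_rot: [3.141, 0.0, 1.334]
contact_force: [-2.9, 0.4, 5.1]
opening: 0.205
```

Emit:
{"fn": "drive_tool", "kwargs": {
  "targets": [0,0,0.0005,0,0,0,0,0,0,0.0007,0,0,0,0,0,0,0.0007,0,0,0,0]
}}

```text
clock: 21.65
eef_pos: [541.1, -290.4, 110.1]
tcp_rot: [3.141, 0.0, 1.334]
contact_force: [-2.8, 0.7, 9.1]
opening: 0.199
```

```bash
python3 -c "
from h import *
s=sense();print(s['contact_force'],s['wrist_torque'],s['tcp_rot'],s['eef_pos'],s['opening'],s['clock'])"
```

```text
[-2.78788083  0.74618383  9.10284018] [0.23612008 0.38283655 0.11024717] [3.14126891e+00 1.90513940e-04 1.33386898e+00] [ 541.09437203 -290.4300944   110.05867754] 0.19917267448141793 21.65
```

Emit:
{"fn": "drive_tool", "kwargs": {
  "targets": [0,-0.0007,0,0,0,0,0,0,-0.001,0.0003,0,0,0,0,0,-0.001,0.0003,0,0,0,0]
}}

```text
clock: 21.9
eef_pos: [540.1, -290.1, 109.3]
tcp_rot: [3.141, 0.0, 1.334]
contact_force: [-2.6, 0.6, 6.2]
opening: 0.194
```

```bash
python3 -c "
from h import *
s=sense();print(s['contact_force'],s['wrist_torque'],s['tcp_rot'],s['eef_pos'],s['opening'],s['clock'])"
```

```text
[-2.58483525  0.61160254  6.24820142] [ 0.11740895  0.3435367  -0.00056044] [3.14124661e+00 1.70061993e-04 1.33382856e+00] [ 540.09697504 -290.11778683  109.31199713] 0.194458971295788 21.9
```

Emit:
{"fn": "drive_tool", "kwargs": {
  "targets": [0,-0.0005,0,0,0,0,0,0,-0.0007,0.0002,0,0,0,0,0,-0.0007,0.0002,0,0,0,0]
}}

```text
clock: 22.15
eef_pos: [540.0, -290.1, 109.3]
tcp_rot: [3.14, 0.0, 1.334]
contact_force: [-0.6, -0.2, 6.4]
opening: 0.203
```

```bash
python3 - <<'E'
from h import *
s=sense();print(s['contact_force'],s['wrist_torque'],s['eef_pos'],s['clock'])
f=snap('wrist','w11')
g=cv2.cvtColor(f['color'],cv2.COLOR_BGR2GRAY);P=s['eef_pos'];
print('tip profile col 282',g[0:60:2,282].tolist())
E
```

```text
[-0.55857938 -0.24947157  6.35915497] [0.18499259 0.06322543 0.02213335] [ 539.96953492 -290.11661903  109.28554638] 22.15
tip profile col 282 [177, 178, 179, 177, 178, 182, 178, 178, 180, 180, 179, 179, 179, 179, 179, 179, 182, 180, 183, 179, 180, 179, 180, 180, 181, 180, 182, 178, 180, 180]
```

Lateral force is gone and the vertical force is a light 6 N, so the spindle is seated. Releasing slowly, then straight up.

Emit:
{"fn": "drive_tool", "kwargs": {
  "targets": [0,0,0,0,0,0,0.25,0,0,0,0,0,0,0.3,0,0,0,0,0,0,0.4,0,0,0,0,0,0,0.7,0,0,0,0,0,0,1,0,0,0,0,0,0,1,0,0,0,0,0,0,1,0,0,0,0,0,0,1,0,0,0,0,0,0,1,0,0,0,0,0,0,1],
  "force": 20
}}

```text
clock: 23.03
eef_pos: [539.4, -289.9, 108.7]
tcp_rot: [3.142, 0.0, 1.334]
contact_force: [0.5, -0.7, 0.4]
opening: 0.996
```

Emit:
{"fn": "drive_tool", "kwargs": {
  "targets": [0,0,-0.01,0,0,0,1,0,0,-0.03,0,0,0,1,0,0,-0.055,0,0,0,1,0,0,-0.085,0,0,0,1,0,0,-0.115,0,0,0,1,0,0,-0.145,0,0,0,1,0,0,-0.17,0,0,0,1,0,0,-0.188,0,0,0,1,0,0,-0.195,0,0,0,1,0,0,-0.195,0,0,0,1,0,0,-0.195,0,0,0,1]
}}

```text
clock: 23.95
eef_pos: [539.1, -289.7, 303.4]
tcp_rot: [-3.141, -0.0, 1.334]
contact_force: [0.2, -0.6, -0.7]
opening: 1.0
```

```bash
python3 - <<'E'
from h import *
f=snap('wrist','w12');k=snap('scene','f12');q=snap('side','s12')
s=sense();print(s['eef_pos'],s['contact_force'],s['opening'],s['clock'])
a=load('scene0')['color']
o=np.zeros((600,800,3),np.uint8);o[:,:]=cv2.resize(f['color'],(800,600))
o[380:,:340]=cv2.resize(k['color'][185:275,140:279],(340,220),interpolation=cv2.INTER_CUBIC)
o[380:,460:]=cv2.resize(k['color'][185:275,240:379],(340,220),interpolation=cv2.INTER_CUBIC)
cv2.imwrite('pics/c12.png',o)
g=cv2.cvtColor(f['color'],cv2.COLOR_BGR2GRAY)
cen=[]
for r in list(range(60,98,3))+list(range(122,164,3))+list(range(186,212,3)):
    A=E=281
    while g[r,A-1]>110 and A>255:A-=1
    while g[r,E+1]>110 and E<310:E+=1
    cen.append(plane(f,(A+E)/2,r,55,True)[:2])
vx,vy,x0,y0=cv2.fitLine(np.array(cen,np.float32),cv2.DIST_HUBER,0,.01,.01).ravel()
if vy<0:vx,vy=-vx,-vy
print('yaw',np.arctan2(vy,vx),'lat from seat',(np.array([x0,y0])-[555.4,-229.8])@[vy,-vx])
print('rows20-60',g[20:60,282].tolist(),'205-250',g[205:252,282].tolist())
S=np.array([555.4,-229.8]);d=np.array([vx,vy])
for z in(55,62,73):
  print(z,[(v,round(float((plane(f,282,v,z,True)[:2]-S)@d),1)) for v in(30,35,40,45,230,235,240,245)])
E
```

```text
[ 538.69960096 -289.50109698  301.99082522] [-0.19830848  0.45008751  0.07589485] 1.0018006982993912 24.1
yaw 1.3378577 lat from seat -0.804938177172861
rows20-60 [52, 54, 53, 50, 52, 54, 50, 49, 49, 49, 54, 100, 138, 141, 137, 140, 140, 138, 139, 140, 141, 137, 140, 137, 141, 137, 139, 140, 139, 140, 145, 143, 143, 146, 142, 144, 146, 145, 146, 142] 205-250 [145, 149, 146, 145, 148, 151, 143, 146, 147, 145, 148, 148, 144, 145, 145, 147, 148, 147, 145, 120, 69, 67, 113, 144, 140, 141, 140, 140, 143, 139, 143, 130, 113, 110, 114, 118, 117, 119, 117, 115, 114, 118, 116, 111, 115, 113, 112]
55 [(30, 103.5), (35, 98.2), (40, 93.0), (45, 87.8), (230, -99.1), (235, -104.6), (240, -110.2), (245, -115.9)]
62 [(30, 101.5), (35, 96.3), (40, 91.2), (45, 86.1), (230, -96.6), (235, -102.0), (240, -107.5), (245, -113.1)]
73 [(30, 98.3), (35, 93.3), (40, 88.4), (45, 83.5), (230, -92.8), (235, -98.0), (240, -103.3), (245, -108.6)]
```

View pics/c12.png

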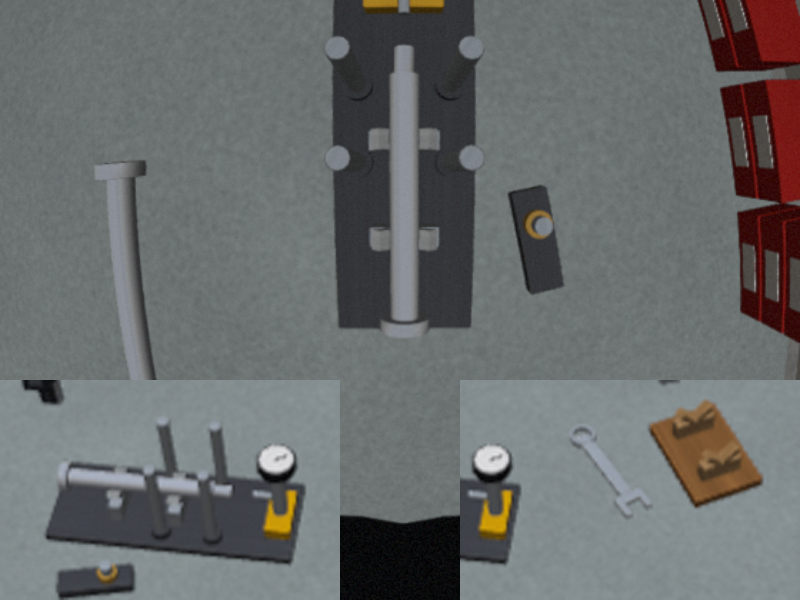

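The final view shows the spindle in both steel vees with its thin end at (403,45) between the posts and its disc at (404,327) at the open end. It is centred to about 1 mm, and the strap, spanner and rest are in place. I'll do one numeric check that nothing else moved, then hand in.

```bash
python3 - <<'E'
from h import *
d=cv2.absdiff(load('scene0')['color'],load('f12')['color']).max(2)>45
n,l,st,ce=cv2.connectedComponentsWithStats(d.astype(np.uint8)); print([s.tolist() for s in st[1:] if s[4]>6])
print(sense()['contact_force'],sense()['qvel'].round(3)); print(sign_off())
E
```

```text
[[98, 0, 106, 133, 5758], [267, 1, 17, 26, 122], [285, 1, 40, 72, 1068], [462, 0, 36, 31, 874], [223, 9, 16, 26, 229], [289, 22, 5, 28, 81], [315, 24, 10, 6, 34], [240, 28, 30, 14, 199], [320, 30, 5, 5, 13], [439, 30, 55, 49, 1194], [273, 35, 4, 8, 21], [234, 39, 36, 32, 792], [223, 40, 10, 8, 60], [135, 122, 41, 73, 1466], [228, 224, 7, 4, 17]]
[-0.19830848  0.45008751  0.07589485] [ 0.     0.002 -0.003  0.001  0.002 -0.001]
the job is handed in; nothing more can be done
None
```

The spindle is back in the two steel vees turned end for end, and the job is handed in at about 24 s on the clock (limit 72 s). I lifted it out by its thin half, laid it in the wooden rest and let go, then took it by its disc half and laid it in the fixture. The thin end is between the posts towards the gauge and the disc is at the open end.

**Last checks:**
- **Position:** the final wrist picture puts the spindle within about 1 mm of the seat, both along and across the vees. Its yaw matches that measured before it was moved, and its tip stops about 24 mm short of the gauge feeler.
- **Forces:** the set-downs pressed with at most about 9–10 N at the readings I took. After release the fingers were open, and 195 mm up the readings were only noise.
- **Everything else:** comparing the scene picture before and after, only the arm and the spindle itself had changed. The gripper still hides part of the bench in that view, so that part was not compared.

**Disagreements:** the scene and side cameras placed the wooden rest and its vees about 2–7 mm off the wrist camera's position. Two wrist views from different angles agreed with each other, so I used those, and the spindle seated properly there. In the fixture the touch-down showed a small sideways force, which I removed with a shift of about 1.7 mm before letting go.

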